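# Proof-pull both rails of a glued frame on the tension gauge

### The arm

A 7-joint arm with a two-finger parallel gripper is mounted at the origin on the work surface. World frame = base frame: x ahead of the robot, y to its left, z up, the work surface at z = 0. Lengths are in m, angles in rad, forces in N, time in s.
With the tool pointing down it reaches from about 0.4 to 0.875 m from the base axis. Payload 19.3 kg.
Tool frame: the origin (TCP) lies at the very end of the fingers, on their centre line; the grasp point (between the pads) lies 19 mm behind it; z points along the fingers, y is the line along which they close (so a half turn about z gives the same grasp; the last joint's range is limited). The gripper opens to 85 mm and grips with 20 to 120 N. Pads are 22 mm wide; open, the fingers measure 114 mm over their backs; the gripper's body (76 mm by 85 mm) begins 54 mm behind the grasp point. The pads swing forward as they close: fully open they stand 13 mm farther back than shut.
Start: joints at [-1.387, 0.521, -0.036, 1.599, 0.021, 1.021, -0.113], TCP at [0.157, 0.605, 0.231] pointing down, gripper open.
Joint ranges: [-2.91, 2.91], [-0.3, 2.13], [-1.5, 1.42], [0.17, 2.43], [-1.26, 4.41], [0.16, 1.93], [-2.52, 2.52]. Speed limits (rad/s): [1.89, 1.89, 2.39, 2.39, 3.01, 3.01, 3.01].

### API

Orientations are given as [roll, pitch, yaw] about the fixed x, y, z axes, in that order (R = Rz(yaw) Ry(pitch) Rx(roll)).
In Python, from workcell import observe, grab_frame, job_done gives the robot as it stands.
- The arm moves only by the tool move_arm, never from a script. Its argument "plan" is a list that holds one entry, the list of rows, each a list of 7 numbers: the shift along the tool's x, y, z each as a share of 0.02 m, from -1 to 1, then the turn, a rotation vector about the tool's x, y, z each as a share of 6 degrees, from -1 to 1, then the opening, from -1 (shut) to 1 (fully open). A call has exactly 10 rows; each row shifts and turns the commanded pose from where the row before left it, along the tool's axes as they then stand; what a row does not reach is not made up. A row lasts 1/10 s, in which the tool goes at most 50 mm and 8.59 degrees, less where a joint would pass 70% of its speed; a pose out of reach is approached as far as the arm can. A call with a number of a shift or a turn outside -1 to 1 is refused whole. A call with a gripper value outside its range is refused whole. The fingers move at their own pace and stop on an object; "grip_force" is the grip in N (left out, the last holds). Time passes only in rows, so rows that do not move let the fingers close, or fill a call up. It gives the time, the measured TCP pose, the force, the opening and the grip force at its end, in the units of the state.
- observe(): the state, without advancing time (a new reading comes with each control period).
- grab_frame(name): name is "scene" or "side" or "wrist"; returns a dict with "color" (400x640x3 uint8, red, green, blue), "intrinsics" (3x3 intrinsics, pixels), "k1" (the pictures are not rectified: a ray, as slopes to the right and down, at radius r is drawn at 1 + k1 r^2 times it, then the intrinsics apply), "position" and "orientation" of the camera in the world; the wrist camera has in their place "tool_from_camera" (4x4, takes a point from camera to tool coordinates, whose origin is the TCP and whose axes are the flange's). Camera axes: x right, y down, z forward; pixel columns grow to the right and rows downward; lengths in m; the calibration is good to about 2 mm. A picture is of the moment at which its call begins: read the wrist's pose just before it. There is no depth.
- job_done(): hands the job in; it is judged then, once.
The state is a dict: "clock": time; "qpos": joint angles; "qd": joint speeds; "joint_efforts": joint torques, N m; "position": TCP position; "tool_rot": TCP orientation; "force": force on the tool from outside, world axes, zero at the start; "moment": the same for the moment, N m; "grip_width": finger opening in m; "finger_force": force on a finger pad.
Only numpy, scipy, OpenCV 4.12 (cv2) and the standard library are available. Lean on these libraries where they do the work, as an engineer would, in place of code of your own. Each camera call takes 0.05 s, during which the arm holds its last target. There are 200 camera calls.

### The job

Take the glued wooden frame off the sloping easel and proof-test it on the sprung tension gauge: with its window over the gauge's upright claw, use the frame to draw the slide out until the pointer lines up with the brass rider, hold it there for a good second, and ease it back fully home without letting it snap back. Pull by the rail with the steel hanger plate first, then turn the frame half round and do the same by the plain rail opposite; never draw the pointer more than a centimetre past the rider. Finish with the frame laid gently flat, hanger side up, in the middle of the cork mat, and leave everything else on the table where it is.

Things in the scene. Friction and masses are not known exactly. Their poses are not given: they have to be found in the camera images.
- frame: loose wooden picture frame, 0.2 kg, no glass: 120 (x) x 140 (y) x 22 (z) mm, window 84 x 104 mm, all bars 18 mm wide. Origin: centre of its underside; z out of its back. The long rails (along y) lie at x = +51 and -51 mm, the short side bars at y = +61 and -61 mm. Starts on the easel, tilted 0.55 rad, its +x rail uphill, its -x edge at the ledge
- hanger_rail (a point): middle of the frame's +x rail, 11 mm above the frame's underside; this rail carries a flat steel hanger plate 50 x 12 x 3 mm on its upper face
- plain_rail (a point): middle of the frame's -x rail, 11 mm above the frame's underside; bare wood
- easel: fixed wooden easel: plywood board 180 (upslope) x 200 mm rising at 0.55 rad towards its +x. The middle of the board's upper face is 65 mm above the origin, its top edge 112 mm high. A ledge 14 mm high crosses it 61 mm downslope of the middle. Origin on the table under the board's middle
- mat: fixed cork mat 220 x 200 x 4 mm flat on the table; origin at the centre of its underside
- gauge: fixed tension gauge: white housing 150 (x) x 64 (y) x 44 mm high, its front face at x = -75 mm, origin at the centre of its underside on the table. A steel slide comes out of the front along -x against a spring (3 N at home, 1 N more per 10 mm)
- slide (a joint): how far the slide is drawn out, m: 0 fully home, at most 0.075
- claw (a point): middle of the claw, a steel plate 5 (x) x 36 (y) mm standing at the end of the slide, 2 to 44 mm above the table. Slide home: at gauge x = -125 mm, leaving a 47 mm gap to the housing, crossed by the slide's flat blade, 30 mm wide, top 6 mm above the table. A rail let down into this gap pulls on the claw's housing-side face
- pointer (a point): the pointer: a dark steel fin on top of the housing that moves with the slide (6 mm along x), at gauge x = +50 mm with the slide home, 54 mm high; the point is the middle of its thickness
- rider: fixed brass rider on the scale strip on top of the housing, beside the pointer's path (6 mm thick along x, 46 to 62 mm high); origin at the middle of its thickness, same axes as the gauge. It marks the length: pull until pointer and rider have the same gauge x
- tall_jar: bystander, glass jar of brass scraps, 72 mm across, 132 mm high; origin at its underside, as for all bystanders
- low_jar: bystander, glass jar, 90 mm across, 92 mm high
- tile: bystander, embossed brass tile 90 x 90 mm, 14 mm high
- stylus_b: bystander, wooden stylus lying along its x, 145 mm long, 13 mm thick
Not all that is in view belongs to the job. What is shaped like the frame but orange is not meant.

How it is judged:
By the outcome, as a careful person would: the job done as asked, in the order asked, and still so for the second after the job is handed in, with the robot touching nothing.
It also fails if it takes over 69 s, if anything falls off the work surface, if the arm or the gripper's body presses on something with over 40 N, if the wrist force passes 120 N, or if a joint passes its speed limit or range.

## Working session

There is one attempt and no reset: what is moved stays moved. The work goes in short steps, Python scripts to look and compute and a tool call to move; the robot and the scene stay as the last step left them, time stands still between calls to the robot, and variables do not carry over. Pictures are saved under pics/ and viewed, at most 13 in all, crops included, and the job is handed in when it is done.

Besides the shell and the picture viewer there is one more tool, called after "Request:" as name([rows], argument=value, ...), one row to a line, values as JSON. move_arm: Moves the arm, as the interface text tells. Shift numbers are shares of 0.02 m and turn numbers shares of 6 degrees, none past 1 either way. Its arguments: {"type":"object","properties":{"plan":{"type":"array"},"grip_force":{"type":"number"}},"required":["plan"]}

```bash
mkdir -p pics; ls; python3 - <<'E'
from workcell import observe, grab_frame
import cv2,json
print(observe())
for n in ["scene","side"]:
    f=grab_frame(n); cv2.imwrite(f"pics/{n}0.png",f["color"][:,:,::-1]); print(n,{k:v for k,v in f.items() if k!="color"})
E
```

```text
pics
{'clock': 0.0, 'qpos': array([-1.38719991,  0.52203053, -0.03633795,  1.60001572,  0.02116099,
        1.02112709, -0.11281036]), 'qd': array([-1.68228637e-05,  1.12851581e-04,  1.74555959e-05, -4.40939820e-04,
        6.11685789e-04,  5.16270101e-04, -1.19794513e-03]), 'joint_efforts': array([ 6.39834707e-04, -9.27098966e+01,  1.98011622e+00, -3.69930482e+01,
        1.78173662e-02,  8.23011564e-03, -2.74391931e-05]), 'position': array([0.15685692, 0.60462806, 0.23071256]), 'tool_rot': array([-3.14039604e+00,  4.87352113e-05,  2.88776482e+00]), 'force': array([-0.21149514,  0.23733176, -0.15707394]), 'moment': array([-0.02934481, -0.0218753 , -0.01067992]), 'finger_force': 0.0, 'grip_width': 0.08555048566767645}
scene {'intrinsics': array([[409.26761581,   0.        , 321.11203788],
       [  0.        , 409.26761581, 199.73596235],
       [  0.        ,   0.        ,   1.        ]]), 'k1': -0.01239890425790016, 'position': array([1.26181981, 0.29203292, 0.72819278]), 'orientation': array([-2.25387262,  0.00494192,  1.98847834])}
side {'intrinsics': array([[378.76879361,   0.        , 317.40368249],
       [  0.        , 378.76879361, 208.81217123],
       [  0.        ,   0.        ,   1.        ]]), 'k1': 0.01962965716246276, 'position': array([ 0.36423364, -0.75375776,  0.52230902]), 'orientation': array([-2.08887564,  0.01075922, -0.25025002])}
```

View pics/scene0.png

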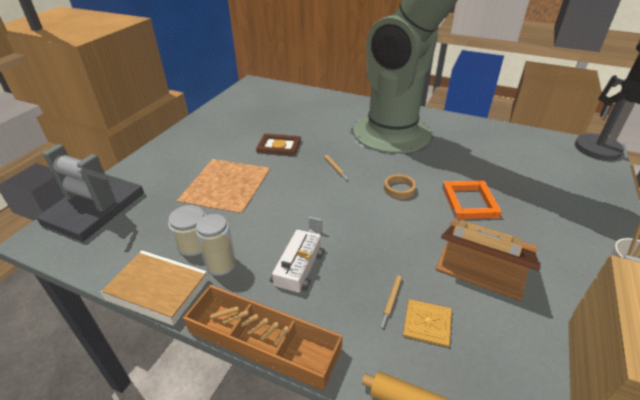

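View pics/side0.png

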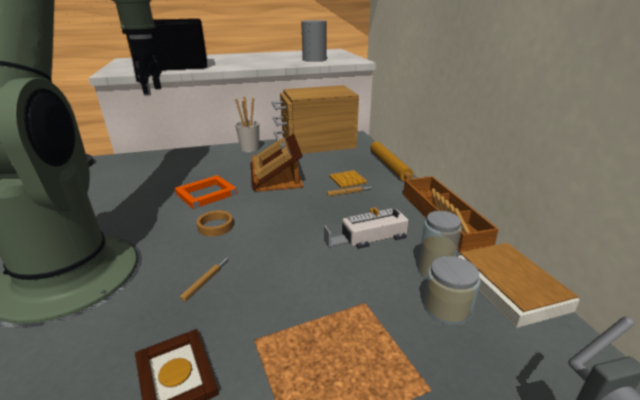

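```bash
cat > h.py <<'E'
import numpy as np, cv2
from scipy.spatial.transform import Rotation as R
CAM=dict(scene=(409.26761581,321.11203788,199.73596235,-0.01239890425790016,[1.26181981,0.29203292,0.72819278],[-2.25387262,0.00494192,1.98847834]),
 side=(378.76879361,317.40368249,208.81217123,0.01962965716246276,[0.36423364,-0.75375776,0.52230902],[-2.08887564,0.01075922,-0.25025002]))
def cam(n):
    f,cx,cy,k,p,o=CAM[n]; return np.array([[f,0,cx],[0,f,cy],[0,0,1]]),np.array([k,0,0,0.]),np.array(p),R.from_euler('xyz',o).as_matrix()
def ray(c,uv):
    K,d,p,M=c; q=cv2.undistortPoints(np.array([[uv]],float),K,d)[0,0]; return p,M@np.array([q[0],q[1],1])
def onz(c,uv,z):
    p,v=ray(c,uv); return p+v*(z-p[2])/v[2]
def proj(c,X):
    K,d,p,M=c; X=(np.atleast_2d(X)-p)@M; return cv2.projectPoints(X[:,None],np.zeros(3),np.zeros(3),K,d)[0][:,0]
E
python3 - <<'E'
import cv2,numpy as np
s=cv2.imread('pics/scene0.png');t=cv2.imread('pics/side0.png')
a=[(s,262,210,80,60),(s,430,210,120,90),(t,315,195,100,75),(t,240,125,80,60)]
p=[cv2.resize(i[y:y+h,x:x+w],(400,300),interpolation=cv2.INTER_CUBIC) for i,x,y,w,h in a]
# second scene gauge rows go to 300
p[0]=cv2.resize(s[210:300,240:360],(400,300),interpolation=cv2.INTER_CUBIC)
cv2.imwrite('pics/c1.png',np.vstack([np.hstack(p[:2]),np.hstack(p[2:])]))
from h import *
for u in [(222,160),(269,167),(181,203),(238,211)]: print(onz(cam('scene'),u,.004))
for u in [(256,345),(368,305),(431,388)]: print('s',onz(cam('side'),u,.004))
E
```

```text
[ 0.39271451 -0.44384485  0.004     ]
[ 0.36715404 -0.28644373  0.004     ]
[ 0.61928624 -0.42436749  0.004     ]
[ 0.58451839 -0.25955154  0.004     ]
s [ 0.36822543 -0.29531111  0.004     ]
s [ 0.58533138 -0.25564173  0.004     ]
s [ 0.61390914 -0.4424481   0.004     ]
```

View pics/c1.png

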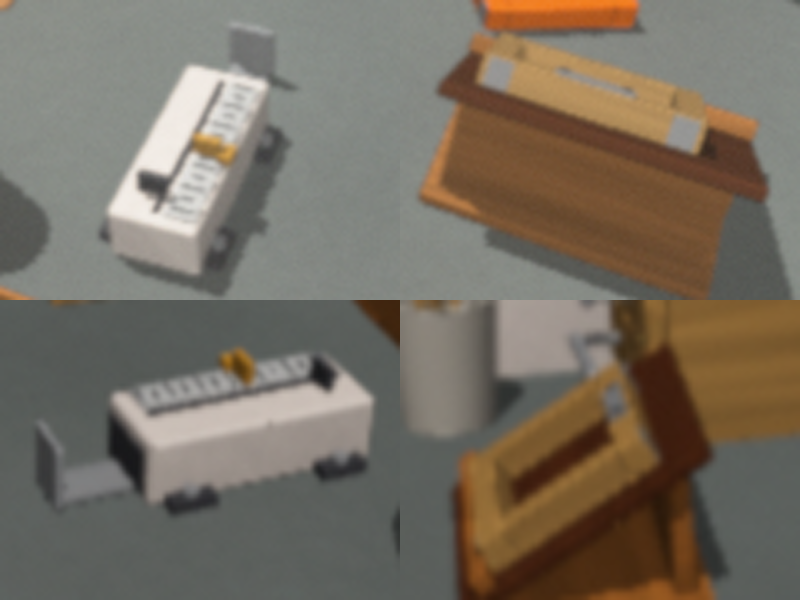

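```bash
cat > fit.py <<'E'
from h import *
from scipy.optimize import least_squares
def sc(x,y,ox,oy,s,dx=0,dy=0): return (ox+(x-dx+.5)/s-.5, oy+(y-dy+.5)/s-.5)
def fit(obs,T,x0):
    def r(p):
        return np.concatenate([(proj(cam(c),T(p,X))[0]-uv) for c,X,uv in obs])
    s=least_squares(r,x0,loss='soft_l1'); return s.x,r(s.x).reshape(-1,2)
def flat(p,X): return R.from_euler('z',p[2]).apply(X)+[p[0],p[1],0]
A=lambda x,y:sc(x,y,240,210,10/3); B=lambda x,y:sc(x,y,430,210,10/3,400,0)
C=lambda x,y:sc(x,y,315,195,4,0,300); D=lambda x,y:sc(x,y,240,125,5,400,300)
def tilt(p,X):  # frame on easel; p = easel-centre style x,y,yaw ; frame coords X
    Rt=R.from_euler('z',p[2])*R.from_euler('y',-.55)
    return Rt.apply(np.array(X))+[p[0],p[1],.065]
E
python3 - <<'E'
from fit import *
np.set_printoptions(precision=4,suppress=True)
h=.044
g=[('scene',[-.075,.032,h],A(270,80)),('scene',[-.075,-.032,h],A(190,66)),('scene',[.075,-.032,h],A(108,213)),('scene',[.075,.032,h],A(201,240)),('scene',[.075,.032,0],A(201,274)),
('side',[-.075,-.032,h],C(148,444)),('side',[-.075,-.032,0],C(150,502)),('side',[.075,-.032,h],C(372,400)),('side',[.075,.032,h],C(320,352)),('side',[-.075,.032,h],C(115,394))]
p,r=fit(g,flat,[.75,-.1,0.]);print('gauge',p);print(r)
def claw(q,X):return flat(p,np.array(X)+[q[0],0,0])
# frame, along-slope offset: -x edge at ledge: ledge at 61mm downslope -> frame centre at ~ -61+7?+60
f=[('scene',[.06,-.07,.022],B(486,55)),('scene',[.06,-.07,0],B(478,85)),('scene',[.06,.07,0],B(697,153)),('scene',[.06,.07,.022],B(708,122)),
('side',[.06,-.07,.022],D(660,455)),('side',[.06,.07,.022],D(612,368)),('side',[-.06,-.07,.022],D(480,548)),('side',[-.06,.07,.022],D(468,462))]
q,r=fit(f,tilt,[.65,.25,0.]);print('frame',q);print(r)
e=[('scene',[.09,-.1,0],B(440,88)),('scene',[.09,.1,0],B(767,188)),('side',[.09,-.1,0],D(712,455)),('side',[.09,.1,0],D(668,348))]
q,r=fit(e,tilt,[.65,.25,0.]);print('easel',q);print(r)
# pointer/rider by triangulation
gx=R.from_euler('z',p[2]).apply([1,0,0])
for n,a,b in [('pointer top',A(152,175),C(322,360)),('rider top',A(213,137),C(237,357))]:
    for c,uv,hh in (('scene',a,.060),('side',b,.060)):
        X=onz(cam(c),uv,hh); print(n,c,R.from_euler('z',-p[2]).apply(X-[p[0],p[1],0]))
E
```

```text
gauge [ 0.6908 -0.0227  0.1002]
[[ 0.944   0.211 ]
 [ 0.0287 -1.1969]
 [ 0.0478 -0.2818]
 [-0.2428 -1.254 ]
 [ 0.5194  1.5436]
 [ 0.9139  0.5855]
 [-0.2366  1.7192]
 [ 1.4832 -0.5513]
 [ 0.9193 -0.6629]
 [-1.8149 -0.2783]]
frame [ 0.5033  0.3618 -0.0415]
[[-0.5275 -0.2677]
 [-0.9647  0.1666]
 [ 0.5017  0.207 ]
 [ 0.4987 -0.3556]
 [-2.6137 -3.6559]
 [ 0.8275 -1.4888]
 [ 0.4247  0.4765]
 [-0.1361  0.4463]]
easel [ 0.5049  0.3712 -0.0593]
[[-0.8422 -1.7636]
 [ 0.6337 -0.0101]
 [ 0.5082 -1.0814]
 [ 0.0397 -1.1728]]
pointer top scene [ 0.0494 -0.0106  0.06  ]
pointer top side [ 0.0515 -0.0035  0.06  ]
rider top scene [0.005  0.0157 0.06  ]
rider top side [0.005  0.0184 0.06  ]
```

```bash
cat >> h.py <<'E'
np.set_printoptions(precision=3,suppress=True)
def delta(s,pos,M):
    """shift (in current tool axes, units of 20 mm) and turn (units of 6 deg)"""
    M0=R.from_euler('xyz',s['tool_rot']).as_matrix()
    return M0.T@(np.array(pos)-s['position'])/.02, R.from_matrix(M0.T@M).as_rotvec(degrees=True)/6
FLIP=np.diag([-1.,1,-1])   # tool axes in frame axes: x=-x, y=y, z=-z
def frameR(yaw,t=0): return (R.from_euler('z',yaw)*R.from_euler('y',-t)).as_matrix()
E
python3 - <<'E'
from h import *
from workcell import observe
s=observe(); F=frameR(-.05,.55); o=np.array([.504,.365,.066])
P=o+F@[0,-.061,.14]; print('pre',P,delta(s,P,F@FLIP))
c=cam('scene')
for n,u in dict(ringL=(385,190),ringR=(416,190),ringnear=(400,199),styA=(324,156),styB=(347,179),orangeL=(455,218),orangeTL=(443,182)).items(): print(n,onz(c,u,0))
E
```

```text
pre [0.428 0.308 0.185] (array([-16.842, -10.968,   2.285]), array([-0.544, -5.234, -1.894]))
ringL [0.33  0.077 0.   ]
ringR [0.294 0.16  0.   ]
ringnear [0.353 0.128 0.   ]
styA [ 0.236 -0.157  0.   ]
styB [ 0.324 -0.043  0.   ]
orangeL [0.373 0.285 0.   ]
orangeTL [0.224 0.224 0.   ]
```

Request:
move_arm([
  [[-0.99,-0.65,0.13,0,0,0,1],[-0.99,-0.65,0.13,0,0,0,0.1],[-0.99,-0.65,0.13,0,0,0,0.1],[-0.99,-0.65,0.13,0,0,0,0.1],[-0.99,-0.65,0.13,0,0,0,0.1],[-0.99,-0.65,0.13,0,0,0,0.1],[-0.99,-0.65,0.13,0,0,0,0.1],[-0.99,-0.65,0.13,0,0,0,0.1],[-0.99,-0.65,0.13,0,0,0,0.1],[-0.99,-0.65,0.13,0,0,0,0.1]],
])

```text
clock: 1.1
position: [0.3164, 0.4285, 0.205]
tool_rot: [-3.141, -0.0, 2.888]
force: [0.5, 0.8, -0.1]
grip_width: 0.0466
finger_force: 0.0
```

Request:
move_arm([
  [[-0.99,-0.65,0.13,-0.09,-0.87,-0.32,0.1],[-0.99,-0.6,0,-0.09,-0.87,-0.32,0.1],[-0.99,-0.6,-0.1,-0.09,-0.87,-0.32,0.1],[-0.95,-0.5,-0.2,-0.09,-0.87,-0.32,0.1],[-0.9,-0.5,-0.3,-0.09,-0.87,-0.32,0.1],[-0.9,-0.5,-0.3,-0.09,-0.87,-0.32,0.1],[-0.5,-0.4,-0.2,0,0,0,0.1],[0,0,0,0,0,0,0.1],[0,0,0,0,0,0,0.1],[0,0,0,0,0,0,0.1]],
])

```text
clock: 2.1
position: [0.4125, 0.3369, 0.2521]
tool_rot: [-3.141, 0.548, 3.094]
force: [0.5, 0.4, -0.2]
grip_width: 0.0472
finger_force: 0.0
```

```bash
cat >> h.py <<'E'
def wcam(s,f):
    T=np.array(f['tool_from_camera']); M0=R.from_euler('xyz',s['tool_rot']).as_matrix()
    return f['intrinsics'],np.array([f['k1'],0,0,0.]),s['position']+M0@T[:3,3],M0@T[:3,:3]
E
python3 - <<'E'
from h import *
from workcell import observe,grab_frame
import pickle
s=observe(); f=grab_frame('wrist'); pickle.dump((s,f),open('w1.pkl','wb'))
F=frameR(-.05,.55); o=np.array([.504,.365,.066])
P=o+F@[0,-.061,.14]; print(s['clock'],s['position'],s['qpos'],delta(s,P,F@FLIP),s['grip_width'])
im=f['color'][:,:,::-1].copy()
cv2.imwrite('pics/w1.png',im)
print(proj(wcam(s,f),o+np.array([[a*.06,b*.07,.022] for a in(1,-1) for b in(1,-1)])@F.T))
E
```

```text
2.1 [0.412 0.337 0.252] [-1.336  0.246  0.28   2.148  0.75   0.644 -0.135] (array([ 1.022, -1.42 ,  3.284]), array([ 0.01 , -0.018,  0.019])) 0.04720612608709764
[[408.078 204.881]
 [289.734 204.947]
 [417.863  98.574]
 [286.193  98.234]]
```

View pics/w1.png

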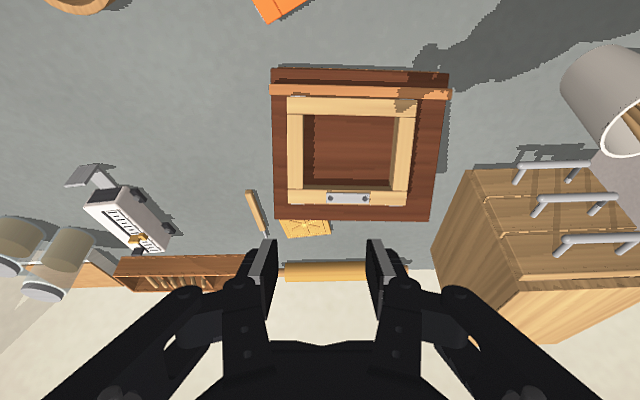

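Request:
move_arm([
  [[0.5,-0.7,1,0,0,0,0.1],[0.5,-0.7,1,0,0,0,0.1],[0,0,1,0,0,0,0.1],[0,0,1,0,0,0,0.1],[0,0,1,0,0,0,0.1],[0,0,1,0,0,0,0.1],[0,0,1,0,0,0,0.1],[0,0,1,0,0,0,0.1],[0,0,1,0,0,0,0.1],[0,0,0.6,0,0,0,0.1]],
])

```text
clock: 3.15
position: [0.4944, 0.3046, 0.0763]
tool_rot: [-3.14, 0.547, 3.095]
force: [-0.3, -0.7, 0.7]
grip_width: 0.0469
finger_force: 0.0
```

```bash
python3 - <<'E'
from h import *
from workcell import observe
s=observe()
F=frameR(-.05,.55); o=np.array([.504,.365,.066])
P=o+F@[0,-.061,.001]; print(s['clock'],s['position'],s['qpos'],delta(s,P,F@FLIP),s['force'])
E
```

```text
3.15 [0.494 0.305 0.076] [-1.218  0.676  0.426  2.202  1.646  0.183 -1.014] (array([-0.014, -0.009,  0.561]), array([ 0.001, -0.024,  0.029])) [-0.283 -0.727  0.664]
```

Request:
move_arm([
  [[0,0,0.3,0,0,0,0.1],[0,0,0.2,0,0,0,0.1],[0,0,0,0,0,0,0.1],[0,0,0,0,0,0,-1],[0,0,0,0,0,0,-1],[0,0,0,0,0,0,-1],[0,0,0,0,0,0,-1],[0,0,0,0,0,0,-1],[0,0,0,0,0,0,-1],[0,0,0,0,0,0,-1]],
], grip_force=80)

```text
clock: 4.15
position: [0.4992, 0.3046, 0.0702]
tool_rot: [3.141, 0.549, 3.093]
force: [-6.7, -0.6, 8.3]
grip_width: 0.0166
finger_force: 78.3
```

```bash
python3 - <<'E'
from h import *
from workcell import observe
s=observe()
F=frameR(-.05,.55); o=np.array([.504,.365,.066])
P=o+F@[0,-.061,.001]; print(s['clock'],s['position'],s['qpos'],delta(s,P,F@FLIP),s['force'],s['grip_width'],s['finger_force'])
# lift along normal-ish up: world +z 0.12 in tool axes, from there level & go to gauge approach
M0=R.from_euler('xyz',s['tool_rot']).as_matrix()
print('up 120mm',M0.T@[0,0,.12]/.02,'rot to level',R.from_matrix(M0.T@frameR(.1)@FLIP).as_rotvec(degrees=True)/6)
E
```

```text
4.15 [0.499 0.305 0.07 ] [-1.181  0.683  0.387  2.195  1.701  0.204 -1.063] (array([ 0.033, -0.021,  0.175]), array([ 0.017, -0.011,  0.013])) [-6.655 -0.583  8.322] 0.016563770141227008 78.27221274375916
up 120mm [-3.13   0.005 -5.119] rot to level [-0.38   5.232 -1.379]
```

Request:
move_arm([
  [[0,0,-0.3,0,0,0,-1],[0,0,-0.6,0,0,0,-1],[0,0,-1,0,0,0,-1],[0,0,-1,0,0,0,-1],[0,0,-1,0,0,0,-1],[0,-0.3,-1,-0.07,0.9,-0.25,-1],[0,-0.6,-1,-0.07,0.9,-0.25,-1],[0,-1,0,-0.07,0.9,-0.25,-1],[0,-1,0,-0.07,0.9,-0.25,-1],[0,-1,0,-0.07,0.9,-0.25,-1]],
], grip_force=100)

```text
clock: 5.15
position: [0.4507, 0.2495, 0.1537]
tool_rot: [-3.116, 0.243, -3.106]
force: [0.7, -0.8, -3.0]
grip_width: 0.0157
finger_force: 98.1
```

```bash
cat > t.py <<'E'
from h import *
from workcell import observe
s=observe()
# gauge frame
G=np.array([.6908,-.0227,0]);gy=.1002
def gp(x,y,z): return G+frameR(gy)@[x,y,z]
E
python3 - <<'E'
from t import *
print(s['clock'],s['position'],s['qpos'],s['tool_rot'],s['force'],s['grip_width'])
# rail centre in gap: 12 mm clear of claw: frame centre gauge x=-.1645+.013, tool at y -.061
P=gp(-.151,-.061,.1); print(P,delta(s,P,frameR(gy)@FLIP))
E
```

```text
5.15 [0.451 0.249 0.154] [-0.653  0.385 -0.1    2.122  0.451  0.51   0.479] [-3.116  0.243 -3.106] [ 0.684 -0.767 -2.992] 0.015719484109957244
[ 0.547 -0.098  0.1  ] (array([ -3.41 , -17.459,   4.061]), array([-0.318,  2.31 , -0.645]))
```

Request:
move_arm([
  [[-0.2,-1,0.3,-0.1,0.77,-0.2,-1],[-0.2,-1,0.3,-0.1,0.77,-0.2,-1],[-0.2,-1,0.2,-0.1,0.77,-0.2,-1],[-0.2,-1,0,0,0,0,-1],[-0.2,-1,0,0,0,0,-1],[-0.2,-1,0,0,0,0,-1],[-0.2,-1,0,0,0,0,-1],[-0.2,-1,0,0,0,0,-1],[-0.2,-1,0,0,0,0,-1],[-0.2,-1,0,0,0,0,-1]],
])

```text
clock: 6.15
position: [0.509, 0.0539, 0.142]
tool_rot: [-3.137, 0.009, -3.05]
force: [-0.5, -0.2, -1.9]
grip_width: 0.0155
finger_force: 98.1
```

Request:
move_arm([
  [[-0.2,-1,0,0,0,0,-1],[-0.2,-1,0,0,0,0,-1],[-0.2,-1,0,0,0,0,-1],[-0.2,-1,0,0,0,0,-1],[-0.2,-1,0,0,0,0,-1],[-0.2,-0.7,0,0,0,0,-1],[0,-0.3,0,0,0,0,-1],[0,0,0,0,0,0,-1],[0,0,0,0,0,0,-1],[0,0,0,0,0,0,-1]],
])

```text
clock: 7.15
position: [0.5438, -0.0618, 0.1427]
tool_rot: [-3.137, 0.009, -3.049]
force: [0.3, -1.0, -2.0]
grip_width: 0.0156
finger_force: 98.1
```

```bash
python3 - <<'E'
from t import *
from workcell import grab_frame
import pickle
print(s['clock'],s['position'],s['qpos'],s['tool_rot'],s['force'])
P=gp(-.151,-.061,.1); print(P,delta(s,P,frameR(gy)@FLIP))
f=grab_frame('wrist'); pickle.dump((s,f),open('w2.pkl','wb'))
im=f['color'][:,:,::-1].copy()
c=wcam(s,f)
X=[gp(-.075,.032,.044),gp(-.075,-.032,.044),gp(.075,-.032,.044),gp(.075,.032,.044),gp(-.1225,.018,.044),gp(-.1225,-.018,.044)]
for u in proj(c,X): cv2.circle(im,tuple(int(round(v)) for v in u),2,(0,0,255),-1)
M=R.from_euler('xyz',s['tool_rot']).as_matrix()@FLIP
X=s['position']+(np.array([[a,b,h] for a,b in((.06,.07),(.06,-.07),(-.06,.07),(-.06,-.07),(.042,.052),(-.042,.052)) for h in(.022,)])+[0,.061,-.001])@M.T
print(proj(c,X))
for u in proj(c,X): cv2.circle(im,tuple(int(round(v)) for v in u),2,(0,255,0),-1)
cv2.imwrite('pics/w2.png',im)
for n in('scene','side'): cv2.imwrite(f'pics/{n}2.png',grab_frame(n)['color'][:,:,::-1])
a=cv2.imread('pics/side2.png')[120:260,260:460]
b=cv2.imread('pics/scene2.png')[180:300,220:380]
cv2.imwrite('pics/c2.png',np.vstack([cv2.resize(im[:, :],(640,400)),np.hstack([cv2.resize(a,(320,200)),cv2.resize(b,(320,200))])]))
E
```

```text
7.15 [ 0.544 -0.062  0.143] [ 0.184  0.518 -0.246  1.886  0.184  0.75   1.499] [-3.137  0.009 -3.049] [ 0.314 -1.033 -1.97 ]
[ 0.547 -0.098  0.1  ] (array([ 0.045, -1.833,  2.142]), array([-0.041,  0.085, -0.074]))
[[556.514 362.919]
 [305.537 367.128]
 [625.136 147.668]
 [300.323 146.288]
 [533.153 338.3  ]
 [575.504 187.623]]
```

View pics/c2.png

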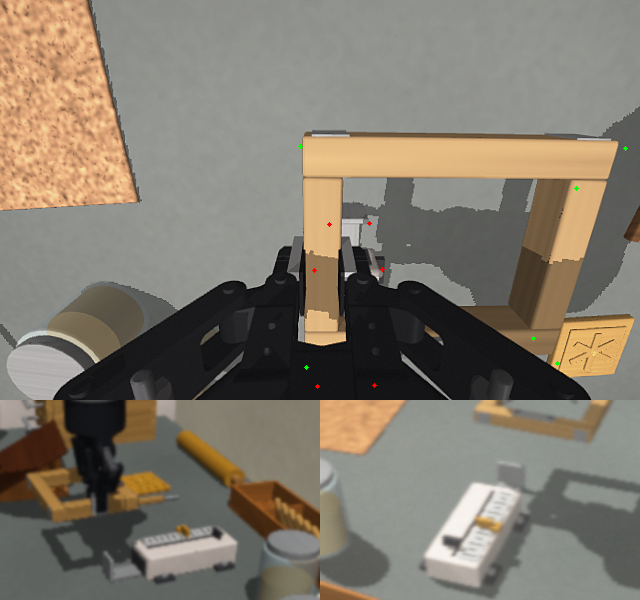

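Request:
move_arm([
  [[0.02,-0.9,0,0,0.08,-0.07,-1],[0.02,-0.9,0,0,0,0,-1],[0,0,0.4,0,0,0,-1],[0,0,0.9,0,0,0,-1],[0,0,0.9,0,0,0,-1],[0,0,0.9,0,0,0,-1],[0,0,0.9,0,0,0,-1],[0,0,0.7,0,0,0,-1],[0,0,0.5,0,0,0,-1],[0,0,0.3,0,0,0,-1]],
])

```text
clock: 8.3
position: [0.5465, -0.0989, 0.032]
tool_rot: [-3.137, -0.0, -3.043]
force: [-0.3, -0.3, -2.8]
grip_width: 0.0157
finger_force: 98.0
```

```bash
python3 - <<'E'
from t import *
from workcell import grab_frame
print(s['clock'],s['position'],s['qpos'],s['tool_rot'],s['force'])
P=gp(-.151,-.061,.016); print(P,delta(s,P,frameR(gy)@FLIP))
a=grab_frame('scene')['color'][:,:,::-1];b=grab_frame('side')['color'][:,:,::-1]
cv2.imwrite('pics/scene3.png',a);cv2.imwrite('pics/side3.png',b)
cv2.imwrite('pics/c3.png',np.vstack([cv2.resize(a[200:300,250:350],(400,400),interpolation=cv2.INTER_CUBIC),]) if 0 else np.hstack([cv2.resize(a[195:295,240:340],(400,400),interpolation=cv2.INTER_CUBIC),cv2.resize(b[170:270,310:410],(400,400),interpolation=cv2.INTER_CUBIC)]))
E
```

```text
8.3 [ 0.546 -0.099  0.032] [ 0.209  0.705 -0.193  1.91   0.25   0.549  1.516] [-3.137 -0.    -3.043] [-0.317 -0.329 -2.775]
[ 0.547 -0.098  0.016] (array([-0.012,  0.024,  0.802]), array([-0.042, -0.   , -0.014]))
```

View pics/c3.png

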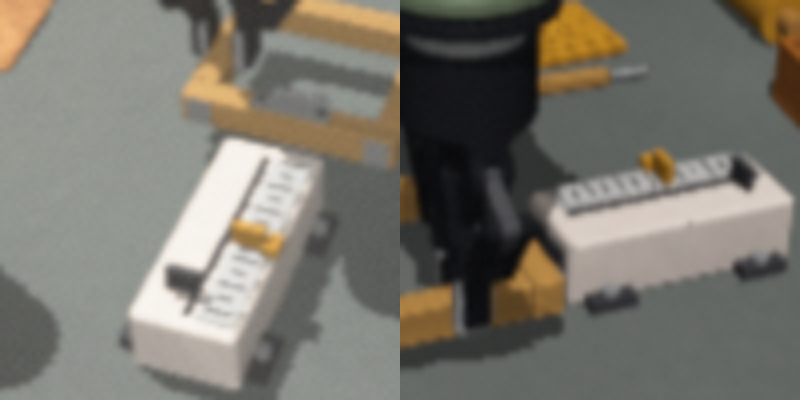

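Request:
move_arm([
  [[0,0,0.2,0,0,0,-1],[0,0,0.3,0,0,0,-1],[0,0,0.2,0,0,0,-1],[0.1,0,0,0,0,0,-1],[0.1,0,0,0,0,0,-1],[0.1,0,0,0,0,0,-1],[0.1,0,0,0,0,0,-1],[0,0,0,0,0,0,-1],[0,0,0,0,0,0,-1],[0,0,0,0,0,0,-1]],
])

```text
clock: 9.4
position: [0.5388, -0.1, 0.0189]
tool_rot: [-3.137, 0.001, -3.043]
force: [0.4, -0.1, -3.0]
grip_width: 0.0159
finger_force: 98.0
```

Request:
move_arm([
  [[0.1,0,0,0,0,0,-1],[0.1,0,0,0,0,0,-1],[0.1,0,0,0,0,0,-1],[0.2,0,0,0,0,0,-1],[0.2,0,0,0,0,0,-1],[0.2,0,0,0,0,0,-1],[0.2,0,0,0,0,0,-1],[0,0,0,0,0,0,-1],[0,0,0,0,0,0,-1],[0,0,0,0,0,0,-1]],
])

```text
clock: 10.4
position: [0.517, -0.102, 0.0189]
tool_rot: [-3.137, 0.001, -3.043]
force: [3.8, 2.7, -3.5]
grip_width: 0.0156
finger_force: 98.1
```

```bash
cat > ptr.py <<'E'
from t import *
from workcell import grab_frame
def look(tag):
    Gi=frameR(gy).T
    print(s['clock'],'tool in gauge',Gi@(s['position']-G),'rot',s['tool_rot'],'F gauge',Gi@s['force'],'M',s['moment'],'gw',s['grip_width'])
    im=grab_frame('scene')['color'][:,:,::-1]; cv2.imwrite(f'pics/scene_{tag}.png',im)
    # warp of the plane z=54mm: columns = gauge x -80..80 mm (5 px/mm), rows = gauge y -35..35
    q=np.array([[-.08,-.035],[.08,-.035],[.08,.035],[-.08,.035]]); uv=proj(cam('scene'),[gp(a,b,.054) for a,b in q])
    H=cv2.getPerspectiveTransform(uv.astype(np.float32),np.float32([[0,0],[800,0],[800,350],[0,350]]))
    w=cv2.warpPerspective(im,H,(800,350),flags=cv2.INTER_CUBIC); cv2.imwrite(f'pics/warp_{tag}.png',w); return w
E
python3 - <<'E'
from ptr import *
w=look('p1')
a=cv2.imread('pics/scene0.png')
q=np.array([[-.08,-.035],[.08,-.035],[.08,.035],[-.08,.035]]); uv=proj(cam('scene'),[gp(x,y,.054) for x,y in q])
H=cv2.getPerspectiveTransform(uv.astype(np.float32),np.float32([[0,0],[800,0],[800,350],[0,350]]))
cv2.imwrite('pics/cmp1.png',np.vstack([cv2.warpPerspective(a,H,(800,350),flags=cv2.INTER_CUBIC)[50:345],w[50:345]]))
E
```

```text
10.4 tool in gauge [-0.181 -0.062  0.019] rot [-3.137  0.001 -3.043] F gauge [ 4.04   2.292 -3.505] M [ 0.38  -0.926 -0.106] gw 0.015571820333965846
```

View pics/cmp1.png

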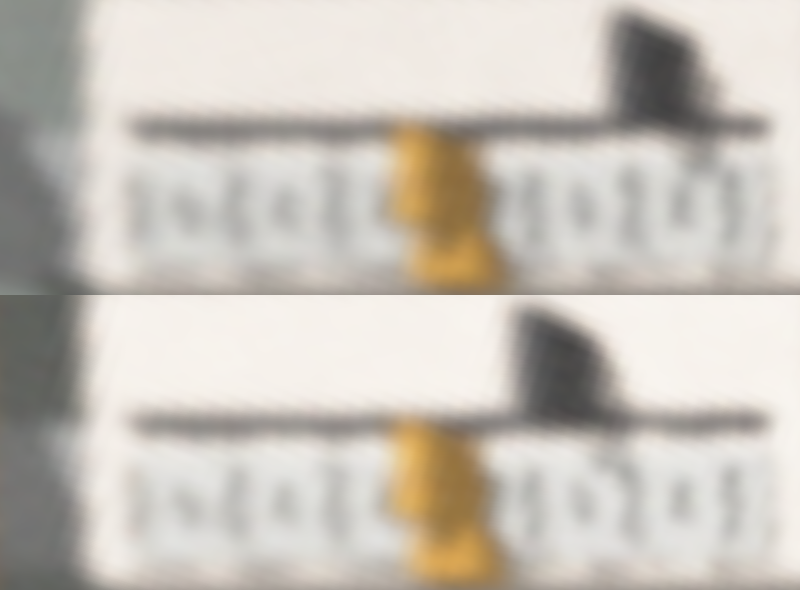

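Request:
move_arm([
  [[0.15,0,0,0,0,0,-1],[0.15,0,0,0,0,0,-1],[0.15,0,0,0,0,0,-1],[0.15,0,0,0,0,0,-1],[0.15,0,0,0,0,0,-1],[0.15,0,0,0,0,0,-1],[0.15,0,0,0,0,0,-1],[0.1,0,0,0,0,0,-1],[0,0,0,0,0,0,-1],[0,0,0,0,0,0,-1]],
])

```text
clock: 11.45
position: [0.4946, -0.1041, 0.0189]
tool_rot: [-3.137, 0.002, -3.043]
force: [6.5, 3.7, -4.0]
grip_width: 0.0156
finger_force: 97.8
```

```bash
python3 - <<'E'
from ptr import *
w=look('p2')
b=grab_frame('side')['color'][:,:,::-1]; cv2.imwrite('pics/side_p2.png',b)
u=proj(cam('scene'),[gp(.005,.005,.054)])[0];v=proj(cam('side'),[gp(.005,.005,.054)])[0];print(u,v)
def crop(im,u,r): x,y=[int(round(t)) for t in u]; return cv2.resize(im[y-r:y+r,x-r:x+r],(400,400),interpolation=cv2.INTER_CUBIC),(x-r,y-r)
A,oa=crop(cv2.imread('pics/scene_p2.png'),u,20);B,ob=crop(b,v,20);print(oa,ob)
# gauge-y direction in each picture at height 62 and 46 (pixel vector per 10 mm in enlarged crops)
for c in('scene','side'):
  for h in(.062,.046): q=proj(cam(c),[gp(.005,-.005,h),gp(.005,.015,h),gp(.015,-.005,h)]); print(c,h,(q[1]-q[0])*10,'per 10mm x',(q[2]-q[0])*10)
cv2.imwrite('pics/c4.png',np.hstack([A,B]))
E
```

```text
11.45 tool in gauge [-0.203 -0.061  0.019] rot [-3.137  0.002 -3.043] F gauge [ 6.786  2.988 -3.98 ] M [ 0.486 -1.329 -0.195] gw 0.015608663943834419
[299.197 251.55 ] [376.305 213.562]
(279, 232) (356, 194)
scene 0.062 [83.364 19.847] per 10mm x [-16.065  30.752]
scene 0.046 [82.47 19.89] per 10mm x [-15.863  30.804]
side 0.062 [-38.902 -38.462] per 10mm x [37.056 -7.542]
side 0.046 [-38.495 -39.139] per 10mm x [36.75  -7.655]
```

View pics/c4.png

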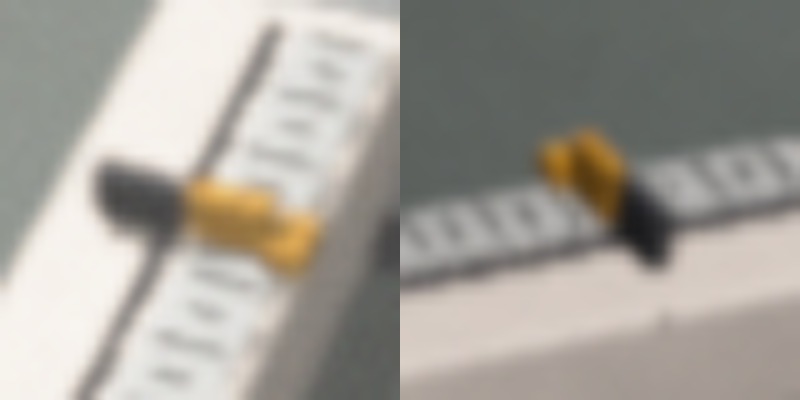

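```bash
python3 - <<'E'
from t import *
q=np.array([[-.08,-.035],[.08,-.035],[.08,.035],[-.08,.035]])
def warp(c,f,h=.054):
    uv=proj(cam(c),[gp(x,y,h) for x,y in q]); H=cv2.getPerspectiveTransform(uv.astype(np.float32),np.float32([[0,0],[1600,0],[1600,700],[0,700]]))
    return cv2.warpPerspective(cv2.imread(f),H,(1600,700),flags=cv2.INTER_CUBIC).astype(float)
def edges(row,lev):  # first/last subpixel crossings below lev
    i=np.where(row<lev)[0]; return (i[0],i[-1]) if len(i) else None
for c,fs in (('scene',['pics/scene0.png','pics/scene_p1.png','pics/scene_p2.png']),('side',['pics/side0.png','pics/side_p2.png'])):
  for f in fs:
    w=warp(c,f); out=[]
    for y in (range(130,240,20) if c=='scene' else range(100,420,40)):
        r=w[y,250:1550].max(1) if 1 else 0
        e=edges(r,140); out.append((y,None if e is None else tuple((np.array(e)+250)/10-80)))
    print(c,f); [print('  ',o) for o in out]
  # rider: yellow = red - blue large
  w=warp(c,fs[0]); m=(w[:,:,2]-w[:,:,0])>90
  for y in range(200,640,40):
    i=np.where(m[y])[0]
    if len(i): print('rider',y,i[0]/10-80,i[-1]/10-80)
E
```

```text
scene pics/scene0.png
   (130, None)
   (150, (np.float64(43.7), np.float64(51.099999999999994)))
   (170, (np.float64(43.2), np.float64(55.400000000000006)))
   (190, (np.float64(43.2), np.float64(57.69999999999999)))
   (210, (np.float64(43.3), np.float64(58.80000000000001)))
   (230, (np.float64(43.400000000000006), np.float64(59.0)))
scene pics/scene_p1.png
   (130, None)
   (150, (np.float64(24.599999999999994), np.float64(31.200000000000003)))
   (170, (np.float64(24.299999999999997), np.float64(35.0)))
   (190, (np.float64(24.5), np.float64(37.8)))
   (210, (np.float64(24.5), np.float64(39.0)))
   (230, (np.float64(24.5), np.float64(40.0)))
scene pics/scene_p2.png
   (130, None)
   (150, (np.float64(2.200000000000003), np.float64(8.700000000000003)))
   (170, (np.float64(1.5999999999999943), np.float64(12.599999999999994)))
   (190, (np.float64(1.9000000000000057), np.float64(15.0)))
   (210, (np.float64(2.0), np.float64(16.599999999999994)))
   (230, (np.float64(1.9000000000000057), np.float64(17.900000000000006)))
rider 400 0.09999999999999432 6.799999999999997
rider 440 0.5
[... 602 characters left out ...]
)
side pics/side_p2.png
   (100, (np.float64(-1.5), np.float64(74.9)))
   (140, (np.float64(-1.7999999999999972), np.float64(74.9)))
   (180, (np.float64(-3.0), np.float64(74.9)))
   (220, (np.float64(-55.0), np.float64(74.9)))
   (260, (np.float64(-55.0), np.float64(74.9)))
   (300, (np.float64(-3.799999999999997), np.float64(74.9)))
   (340, (np.float64(-2.4000000000000057), np.float64(74.9)))
   (380, (np.float64(-4.900000000000006), np.float64(74.9)))
rider 400 5.5 5.700000000000003
rider 440 8.200000000000003 8.200000000000003
rider 480 9.200000000000003 11.5
rider 520 9.900000000000006 13.900000000000006
rider 560 -1.0999999999999943 15.299999999999997
rider 600 -0.5 15.799999999999997
```

Request:
move_arm([
  [[0.1,0,0,0,0,0,-1],[0,0,0,0,0,0,-1],[0,0,0,0,0,0,-1],[0,0,0,0,0,0,-1],[0,0,0,0,0,0,-1],[0,0,0,0,0,0,-1],[0,0,0,0,0,0,-1],[0,0,0,0,0,0,-1],[0,0,0,0,0,0,-1],[0,0,0,0,0,0,-1]],
])

```text
clock: 12.55
position: [0.4927, -0.1043, 0.0189]
tool_rot: [-3.137, 0.002, -3.043]
force: [6.6, 3.8, -4.3]
grip_width: 0.0156
finger_force: 97.8
```

```bash
python3 - <<'E'
from ptr import *
w=look('p3')
b=grab_frame('side')['color'][:,:,::-1]; cv2.imwrite('pics/side_p3.png',b)
u=(299,252);v=(376,214)
def crop(im,u,r): x,y=u; return cv2.resize(im[y-r:y+r,x-r:x+r],(400,400),interpolation=cv2.INTER_CUBIC)
A=crop(cv2.imread('pics/scene_p3.png'),u,16);B=crop(b,v,16)
# overlay thin gauge-y lines through rider-height planes for candidate x = 3 mm either side
for im,c,o in((A,'scene',(283,236)),(B,'side',(360,198))):
    for rx,col in((.004,(255,0,0)),(.007,(0,255,0))):
        for h in(.062,.046):
            q=((proj(cam(c),[gp(rx+(.003 if c=='scene' else -.003)*(1),y,h) for y in(-.03,.03)])+.5-o)*12.5-.5).astype(int)
            cv2.line(im,tuple(map(int,q[0])),tuple(map(int,q[1])),col,1)
cv2.imwrite('pics/c5.png',np.hstack([A,B]))
E
```

```text
12.55 tool in gauge [-0.205 -0.061  0.019] rot [-3.137  0.002 -3.043] F gauge [ 6.932  3.144 -4.29 ] M [ 0.604 -1.383 -0.157] gw 0.015552283385310402
```

View pics/c5.png

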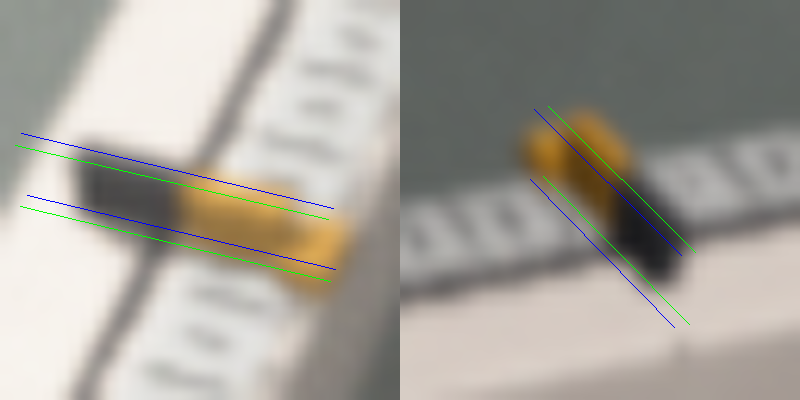

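Request:
move_arm([
  [[-0.08,0,0,0,0,0,-1],[0,0,0,0,0,0,-1],[0,0,0,0,0,0,-1],[0,0,0,0,0,0,-1],[0,0,0,0,0,0,-1],[0,0,0,0,0,0,-1],[0,0,0,0,0,0,-1],[0,0,0,0,0,0,-1],[0,0,0,0,0,0,-1],[0,0,0,0,0,0,-1]],
])

```text
clock: 13.65
position: [0.4944, -0.1041, 0.019]
tool_rot: [-3.137, 0.002, -3.043]
force: [8.2, 4.3, -5.2]
grip_width: 0.0159
finger_force: 97.9
```

```bash
python3 - <<'E'
from ptr import *
look('p4'); cv2.imwrite('pics/side_p4.png',grab_frame('side')['color'][:,:,::-1])
# sheared profiles: along image columns offset by gauge-y direction; edges in mm of gauge x at z=54 plane, 4 image sets
q=np.array([[-.08,-.035],[.08,-.035],[.08,.035],[-.08,.035]])
def warp(c,f,h=.054):
    uv=proj(cam(c),[gp(x,y,h) for x,y in q]); H=cv2.getPerspectiveTransform(uv.astype(np.float32),np.float32([[0,0],[1600,0],[1600,700],[0,700]]))
    return cv2.warpPerspective(cv2.imread(f),H,(1600,700),flags=cv2.INTER_CUBIC).astype(float)
for c,f in(('scene','pics/scene_p4.png'),('side','pics/side_p4.png')):
    w=warp(c,f)
    for y in range(100,640,20):
        r=w[y,700:1150]; yel=np.where(r[:,2]-r[:,0]>60)[0]; dk=np.where(r.max(1)<110)[0]
        g=lambda i:(round((i[0]+700)/10-80,1),round((i[-1]+700)/10-80,1)) if len(i) else '-'
        print(c,'y',y/10-35,'yellow',g(yel),'dark',g(dk))
E
```

```text
13.65 tool in gauge [-0.204 -0.061  0.019] rot [-3.137  0.002 -3.043] F gauge [ 8.561  3.436 -5.183] M [ 0.601 -1.509 -0.225] gw 0.015878500765361
scene y -25.0 yellow - dark -
scene y -23.0 yellow - dark -
scene y -21.0 yellow - dark -
scene y -19.0 yellow - dark (np.float64(3.8), np.float64(7.5))
scene y -17.0 yellow - dark (np.float64(3.4), np.float64(11.8))
scene y -15.0 yellow - dark (np.float64(3.5), np.float64(14.6))
scene y -13.0 yellow - dark (np.float64(3.2), np.float64(15.6))
scene y -11.0 yellow - dark (np.float64(3.2), np.float64(16.1))
scene y -9.0 yellow - dark (np.float64(3.3), np.float64(16.4))
scene y -7.0 yellow - dark (np.float64(3.5), np.float64(16.5))
scene y -5.0 yellow - dark (np.float64(3.7), np.float64(17.1))
scene y -3.0 yellow - dark (np.float64(4.5), np.float64(17.9))
scene y -1.0 yellow - dark (np.float64(6.5), np.float64(20.5))
scene y 1.0 yellow (np.float64(-1.0), np.float64(6.7)) dark (np.float64(9.2), np.float64(20.0))
scene y 3.0 yellow (np.float64(-1.9), np.float64(9.7)) dark -
scene y 5.0 yellow (np.float64(-1.5), np.float64(13.1)) dark -
scene y 
[... 2159 characters left out ...]
p.float64(16.9))
side y 15.0 yellow (np.float64(-2.2), np.float64(14.3)) dark (np.float64(0.9), np.float64(9.1))
side y 17.0 yellow (np.float64(-3.5), np.float64(15.5)) dark (np.float64(1.8), np.float64(8.9))
side y 19.0 yellow (np.float64(-3.5), np.float64(16.4)) dark (np.float64(2.9), np.float64(8.9))
side y 21.0 yellow (np.float64(-3.2), np.float64(17.0)) dark (np.float64(-10.0), np.float64(34.9))
side y 23.0 yellow (np.float64(-2.8), np.float64(17.4)) dark (np.float64(-10.0), np.float64(34.9))
side y 25.0 yellow (np.float64(-2.2), np.float64(17.5)) dark (np.float64(-10.0), np.float64(34.9))
side y 27.0 yellow (np.float64(-1.6), np.float64(17.8)) dark (np.float64(-10.0), np.float64(34.9))
```

Request:
move_arm([
  [[0,0,0,0,0,0,-1],[0,0,0,0,0,0,-1],[-0.05,0,0,0,0,0,-1],[-0.1,0,0,0,0,0,-1],[-0.1,0,0,0,0,0,-1],[-0.1,0,0,0,0,0,-1],[-0.1,0,0,0,0,0,-1],[-0.1,0,0,0,0,0,-1],[-0.1,0,0,0,0,0,-1],[-0.1,0,0,0,0,0,-1]],
])

```text
clock: 14.75
position: [0.509, -0.1027, 0.0189]
tool_rot: [-3.137, 0.001, -3.043]
force: [4.7, 2.1, -3.2]
grip_width: 0.0157
finger_force: 98.1
```

Request:
move_arm([
  [[-0.1,0,0,0,0,0,-1],[-0.1,0,0,0,0,0,-1],[-0.1,0,0,0,0,0,-1],[-0.1,0,0,0,0,0,-1],[-0.1,0,0,0,0,0,-1],[-0.1,0,0,0,0,0,-1],[-0.1,0,0,0,0,0,-1],[-0.1,0,0,0,0,0,-1],[-0.1,0,0,0,0,0,-1],[-0.08,0,0,0,0,0,-1]],
])

```text
clock: 15.75
position: [0.528, -0.1011, 0.0188]
tool_rot: [-3.137, 0.0, -3.043]
force: [2.7, 3.2, -1.6]
grip_width: 0.0156
finger_force: 98.2
```

Request:
move_arm([
  [[-0.08,0,0,0,0,0,-1],[-0.08,0,0,0,0,0,-1],[-0.08,0,0,0,0,0,-1],[-0.08,0,0,0,0,0,-1],[-0.08,0,0,0,0,0,-1],[-0.08,0,0,0,0,0,-1],[-0.08,0,0,0,0,0,-1],[-0.08,0,0,0,0,0,-1],[-0.08,0,0,0,0,0,-1],[-0.08,0,0,0,0,0,-1]],
])

```text
clock: 16.75
position: [0.5439, -0.0996, 0.0188]
tool_rot: [-3.137, 0.0, -3.043]
force: [0.3, -0.8, -1.8]
grip_width: 0.0156
finger_force: 98.2
```

```bash
cat >> ptr.py <<'E'
def draw(tag):
    "pointer's left edge in the scene warp, less that at home (mm)"
    def e(f):
        w=cv2.imread(f); q=np.array([[-.08,-.035],[.08,-.035],[.08,.035],[-.08,.035]])
        H=cv2.getPerspectiveTransform(proj(cam('scene'),[gp(a,b,.054) for a,b in q]).astype(np.float32),np.float32([[0,0],[1600,0],[1600,700],[0,700]]))
        w=cv2.warpPerspective(w,H,(1600,700),flags=cv2.INTER_CUBIC)
        return np.median([np.where(w[y,250:1550].max(1)<140)[0][0] for y in range(170,240,10)])/10
    print('drawn mm',e('pics/scene0.png')-e(f'pics/scene_{tag}.png'))
E
python3 - <<'E'
from ptr import *
draw('p3');draw('p4');look('p5');draw('p5'); print(s['qpos'])
E
```

```text
drawn mm 43.300000000000004
drawn mm 41.5
16.75 tool in gauge [-0.154 -0.062  0.019] rot [-3.137  0.    -3.043] F gauge [ 0.264 -0.814 -1.78 ] M [-0.114 -0.006  0.014] gw 0.015622282327692347
drawn mm -0.5
[ 0.204  0.726 -0.185  1.919  0.258  0.519  1.509]
```

Request:
move_arm([
  [[0,0,-0.5,0,0,0,-1],[0,0,-1,0,0,0,-1],[0,0,-1,0,0,0,-1],[0,0,-1,0,0,0,-1],[0,1,-1,0,0,0,-1],[0,1,-1,0,0,0,-1],[0,1,-0.3,0,0,1,-1],[0,1,0,0,0,1,-1],[0,1,0,0,0,1,-1],[0,0.8,0,0,0,1,-1]],
])

```text
clock: 17.8
position: [0.5434, 0.0175, 0.1352]
tool_rot: [-3.138, 0.003, 2.818]
force: [1.0, 0.1, -1.9]
grip_width: 0.0157
finger_force: 98.1
```

Request:
move_arm([
  [[0,0,0,0,0,1,-1],[0,0,0,0,0,1,-1],[0,0,0,0,0,1,-1],[0,0,0,0,0,1,-1],[0,0,0,0,0,1,-1],[0,0,0,0,0,1,-1],[0,0,0,0,0,1,-1],[0,0,0,0,0,1,-1],[0,0,0,0,0,1,-1],[0,0,0,0,0,1,-1]],
])

```text
clock: 18.8
position: [0.5434, 0.0164, 0.135]
tool_rot: [3.141, 0.004, 1.77]
force: [0.3, -0.3, -2.8]
grip_width: 0.0155
finger_force: 98.1
```

Request:
move_arm([
  [[0,0,0,0,0,1,-1],[0,0,0,0,0,1,-1],[0,0,0,0,0,1,-1],[0,0,0,0,0,1,-1],[0,0,0,0,0,1,-1],[0,0,0,0,0,1,-1],[0,0,0,0,0,1,-1],[0,0,0,0,0,1,-1],[0,0,0,0,0,1,-1],[0,0,0,0,0,1,-1]],
])

```text
clock: 19.8
position: [0.5434, 0.0166, 0.1349]
tool_rot: [3.138, 0.001, 0.723]
force: [0.1, 0.9, -3.0]
grip_width: 0.0154
finger_force: 98.1
```

```bash
python3 - <<'E'
from ptr import *
print(s['clock'],s['position'],s['qpos'],s['tool_rot'],s['grip_width'])
P=gp(-.158,.061,.019); print(P,delta(s,P,frameR(gy+np.pi)@FLIP))
E
```

```text
19.8 [0.543 0.017 0.135] [-0.452  0.564  0.433  1.92  -0.338  0.728 -0.672] [3.138 0.001 0.723] 0.015423145132323696
[0.527 0.022 0.019] (array([-0.405, -0.755,  5.793]), array([0.033, 0.004, 5.945]))
```

Request:
move_arm([
  [[0,0,0,0,0,0.99,-1],[0,0,0,0,0,0.99,-1],[0,0,0,0,0,0.99,-1],[0,0,0,0,0,0.99,-1],[0,0,0,0,0,0.99,-1],[0,0,0,0,0,0.99,-1],[-0.4,-0.18,0,0,0,0,-1],[-0.4,-0.18,0.5,0,0,0,-1],[0,0,0.8,0,0,0,-1],[0,0,0.7,0,0,0,-1]],
])

```text
clock: 20.8
position: [0.5264, 0.0222, 0.094]
tool_rot: [3.138, -0.001, 0.108]
force: [0.9, -0.4, -2.6]
grip_width: 0.0157
finger_force: 98.2
```

```bash
python3 - <<'E'
from ptr import *
print(s['clock'],s['position'],s['qpos'],s['tool_rot'],s['grip_width'])
P=gp(-.158,.061,.019); print(P,delta(s,P,frameR(gy+np.pi)@FLIP))
look('q0');draw('q0')
f=grab_frame('wrist'); im=f['color'][:,:,::-1].copy(); c=wcam(s,f)
M=R.from_euler('xyz',s['tool_rot']).as_matrix()@FLIP
X=s['position']+(np.array([[a,b,.022] for a,b in((.06,.07),(.06,-.07),(-.06,.07),(-.06,-.07),(.042,.052),(-.042,.052),(.042,-.052),(-.042,-.052))])+[-.003,.061,-.005])@M.T
for u in proj(c,X): cv2.circle(im,tuple(int(round(v)) for v in u),2,(0,255,0),-1)
for u in proj(c,[gp(-.1275,.018,.044),gp(-.1275,-.018,.044),gp(-.1225,.018,.044),gp(-.1225,-.018,.044),gp(-.075,.032,.044),gp(-.075,-.032,.044)]): cv2.circle(im,tuple(int(round(v)) for v in u),2,(0,0,255),-1)
cv2.imwrite('pics/wq0.png',im)
E
```

```text
20.8 [0.526 0.022 0.094] [-0.547  0.644  0.548  1.991 -0.536  0.652 -1.115] [ 3.138 -0.001  0.108] 0.015684952117109956
[0.527 0.022 0.019] (array([ 0.053, -0.005,  3.752]), array([ 0.033, -0.007,  0.077]))
20.8 tool in gauge [-0.159  0.061  0.094] rot [ 3.138 -0.001  0.108] F gauge [ 0.894 -0.497 -2.563] M [ 0.175  0.01  -0.014] gw 0.015684952117109956
drawn mm -0.5999999999999943
```

View pics/wq0.png

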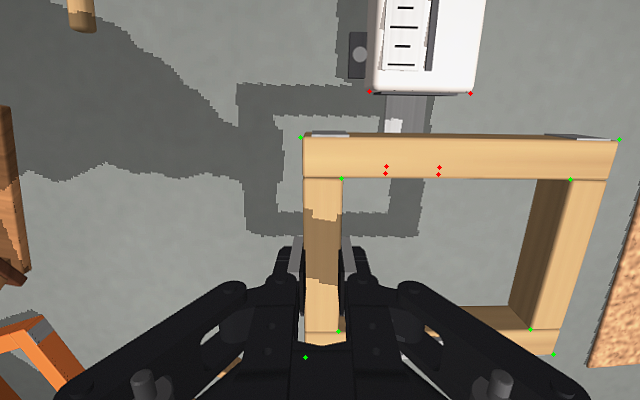

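Request:
move_arm([
  [[0.05,0,0.4,0,0,0.08,-1],[0,0,0.8,0,0,0,-1],[0,0,0.9,0,0,0,-1],[0,0,0.8,0,0,0,-1],[0,0,0.5,0,0,0,-1],[0,0,0.35,0,0,0,-1],[0,0,0,0,0,0,-1],[-0.1,0,0,0,0,0,-1],[-0.1,0,0,0,0,0,-1],[-0.1,0,0,0,0,0,-1]],
])

```text
clock: 21.9
position: [0.5221, 0.0208, 0.0197]
tool_rot: [3.137, -0.001, 0.096]
force: [0.7, 0.2, -2.0]
grip_width: 0.016
finger_force: 98.1
```

Request:
move_arm([
  [[-0.1,0,0,0,0,0,-1],[-0.1,0,0,0,0,0,-1],[-0.1,0,0,0,0,0,-1],[-0.15,0,0,0,0,0,-1],[-0.15,0,0,0,0,0,-1],[-0.15,0,0,0,0,0,-1],[-0.15,0,0,0,0,0,-1],[-0.15,0,0,0,0,0,-1],[0,0,0,0,0,0,-1],[0,0,0,0,0,0,-1]],
])

```text
clock: 22.9
position: [0.5013, 0.0186, 0.0193]
tool_rot: [3.137, -0.001, 0.096]
force: [3.8, -0.3, -1.1]
grip_width: 0.0156
finger_force: 98.3
```

```bash
python3 - <<'E'
from ptr import *
look('q1');draw('q1')
E
```

```text
22.9 tool in gauge [-0.184  0.06   0.019] rot [ 3.137 -0.001  0.096] F gauge [ 3.776 -0.71  -1.093] M [-0.113 -0.989  0.259] gw 0.015606524922654366
drawn mm 15.700000000000003
```

Request:
move_arm([
  [[-0.15,0,0,0,0,0,-1],[-0.15,0,0,0,0,0,-1],[-0.15,0,0,0,0,0,-1],[-0.15,0,0,0,0,0,-1],[-0.15,0,0,0,0,0,-1],[-0.15,0,0,0,0,0,-1],[-0.15,0,0,0,0,0,-1],[-0.15,0,0,0,0,0,-1],[-0.07,0,0,0,0,0,-1],[0,0,0,0,0,0,-1]],
])

```text
clock: 23.95
position: [0.4764, 0.0162, 0.0194]
tool_rot: [3.137, -0.002, 0.097]
force: [7.2, -1.7, -2.1]
grip_width: 0.0158
finger_force: 98.1
```

```bash
python3 - <<'E'
from ptr import *
look('q2');draw('q2')
E
```

```text
23.95 tool in gauge [-0.209  0.06   0.019] rot [ 3.137 -0.002  0.097] F gauge [ 7.022 -2.4   -2.063] M [-0.094 -1.463  0.352] gw 0.01578655972868718
drawn mm 40.6
```

Request:
move_arm([
  [[-0.06,0,0,0,0,0,-1],[0,0,0,0,0,0,-1],[0,0,0,0,0,0,-1],[0,0,0,0,0,0,-1],[0,0,0,0,0,0,-1],[0,0,0,0,0,0,-1],[0,0,0,0,0,0,-1],[0,0,0,0,0,0,-1],[0,0,0,0,0,0,-1],[0,0,0,0,0,0,-1]],
])

```text
clock: 25.0
position: [0.4754, 0.0161, 0.0193]
tool_rot: [3.137, -0.002, 0.097]
force: [7.1, -1.4, -2.8]
grip_width: 0.016
finger_force: 98.1
```

```bash
python3 - <<'E'
from ptr import *
look('q3');draw('q3')
E
```

```text
25.0 tool in gauge [-0.21   0.06   0.019] rot [ 3.137 -0.002  0.097] F gauge [ 6.958 -2.125 -2.808] M [-0.148 -1.462  0.37 ] gw 0.016032928688628136
drawn mm 41.900000000000006
```

Request:
move_arm([
  [[0,0,0,0,0,0,-1],[0,0,0,0,0,0,-1],[0,0,0,0,0,0,-1],[0,0,0,0,0,0,-1],[0,0,0,0,0,0,-1],[0.05,0,0,0,0,0,-1],[0.1,0,0,0,0,0,-1],[0.1,0,0,0,0,0,-1],[0.1,0,0,0,0,0,-1],[0.1,0,0,0,0,0,-1]],
])

```text
clock: 26.05
position: [0.4843, 0.017, 0.0193]
tool_rot: [3.137, -0.001, 0.097]
force: [5.9, -1.4, -1.9]
grip_width: 0.0159
finger_force: 98.2
```

Request:
move_arm([
  [[0.1,0,0,0,0,0,-1],[0.1,0,0,0,0,0,-1],[0.1,0,0,0,0,0,-1],[0.1,0,0,0,0,0,-1],[0.1,0,0,0,0,0,-1],[0.1,0,0,0,0,0,-1],[0.1,0,0,0,0,0,-1],[0.1,0,0,0,0,0,-1],[0.1,0,0,0,0,0,-1],[0.1,0,0,0,0,0,-1]],
])

```text
clock: 27.05
position: [0.5037, 0.0189, 0.0192]
tool_rot: [3.137, -0.0, 0.096]
force: [4.6, -1.2, -0.6]
grip_width: 0.0155
finger_force: 98.4
```

Request:
move_arm([
  [[0.08,0,0,0,0,0,-1],[0.08,0,0,0,0,0,-1],[0.08,0,0,0,0,0,-1],[0.08,0,0,0,0,0,-1],[0.08,0,0,0,0,0,-1],[0.08,0,0,0,0,0,-1],[0.08,0,0,0,0,0,-1],[0.08,0,0,0,0,0,-1],[0.08,0,0,0,0,0,-1],[0.08,0,0,0,0,0,-1]],
])

```text
clock: 28.05
position: [0.519, 0.0207, 0.019]
tool_rot: [3.137, 0.001, 0.096]
force: [-0.0, -0.3, -2.4]
grip_width: 0.0157
finger_force: 98.2
```

Request:
move_arm([
  [[0.08,0,0,0,0,0,-1],[0.08,0,0,0,0,0,-1],[0.08,0,0,0,0,0,-1],[0.08,0,0,0,0,0,-1],[0.08,0,0,0,0,0,-1],[0,0,0,0,0,0,-1],[0,0,0,0,0,0,-1],[0,0,0,0,0,0,-1],[0,0,0,0,0,0,-1],[0,0,0,0,0,0,-1]],
])

```text
clock: 29.05
position: [0.5274, 0.0212, 0.0192]
tool_rot: [3.137, -0.001, 0.096]
force: [0.6, -0.1, -2.8]
grip_width: 0.0156
finger_force: 98.2
```

```bash
python3 - <<'E'
from ptr import *
look('q4');draw('q4'); print(s['qpos'])
# mat: wooden-brown segmentation -> use all four scene corners read earlier plus side corners
from fit import fit,flat
h=.004
def mk(c,a,u): return (c,[a[0]*.11,a[1]*.1,h],u)
obs=[mk('scene',(-1,-1),(222,160)),mk('scene',(-1,1),(269,167)),mk('scene',(1,-1),(181,203)),mk('scene',(1,1),(238,211)),mk('side',(-1,1),(256,345)),mk('side',(1,1),(368,305)),mk('side',(1,-1),(431,388))]
p,r=fit(obs,flat,[.49,-.35,.15]); print('mat',p);print(r)
# tool target: frame centre in tool: frame coords (-.003,.061,-.005) from TCP
for yaw in (p[2]+np.pi,):
    F=frameR(yaw); P=np.array([p[0],p[1],.004])-F@[-.003,.061,-.005]; print(P,delta(s,P,F@FLIP))
E
```

```text
29.05 tool in gauge [-0.158  0.06   0.019] rot [ 3.137 -0.001  0.096] F gauge [ 0.609 -0.187 -2.785] M [0.142 0.084 0.013] gw 0.015560762413143971
drawn mm -0.5999999999999943
[-0.464  0.762  0.434  2.007 -0.63   0.506 -1.047]
mat [ 0.493 -0.365  0.167]
[[-11.48   -1.264]
 [  0.318   0.283]
 [ -5.802  -2.135]
 [  3.431   1.21 ]
 [ -0.741  -4.79 ]
 [ -1.521  -2.638]
 [  3.664   1.134]]
[ 0.48  -0.305  0.009] (array([-3.929, 16.028,  0.585]), array([ 0.044, -0.003, -0.671]))
```

Request:
move_arm([
  [[0,0,-0.5,0,0,0,-1],[0,0,-1,0,0,0,-1],[0,0,-1,0,0,0,-1],[0,0,-1,0,0,0,-1],[-0.5,0,-1,0,0,0,-1],[-0.5,0,-1,0,0,0,-1],[-0.5,0,-1,0,0,0,-1],[-0.5,0,-1,0,0,0,-1],[-0.5,0,-0.5,0,0,0,-1],[-0.5,0,0,0,0,-0.6,-1]],
])

```text
clock: 30.1
position: [0.4676, 0.0161, 0.1809]
tool_rot: [3.137, -0.002, 0.159]
force: [0.5, 0.3, -2.2]
grip_width: 0.0154
finger_force: 98.2
```

```bash
python3 - <<'E'
from t import *
print(s['clock'],s['position'])
for u in((425,300),(478,300),(452,318)): print('low jar base',onz(cam('side'),u,0))
f_=lambda c,f:cv2.imread(f)
# mat outline by texture colour in both pictures
for c,f in(('scene','pics/scene_q4.png'),('side','pics/side0.png')):
    im=cv2.imread(f); hsv=cv2.cvtColor(im,cv2.COLOR_BGR2HSV)
    m=((hsv[:,:,1]>80)&(hsv[:,:,0]<18)&(hsv[:,:,2]>100)).astype(np.uint8)
    m=cv2.morphologyEx(m,cv2.MORPH_CLOSE,np.ones((5,5),np.uint8)); m=cv2.morphologyEx(m,cv2.MORPH_OPEN,np.ones((5,5),np.uint8))
    n,l,st,ce=cv2.connectedComponentsWithStats(m)
    i=l[185,225] if c=='scene' else l[350,340]
    cn=cv2.findContours((l==i).astype(np.uint8),0,2)[0][0]
    ap=cv2.approxPolyDP(cv2.convexHull(cn),6,True)[:,0]
    print(c,st[i],ap.tolist(),[onz(cam(c),u,.004)[:2].round(3).tolist() for u in ap.astype(float)])
E
```

```text
30.1 [0.468 0.016 0.181]
low jar base [ 0.699 -0.267  0.   ]
low jar base [ 0.798 -0.293  0.   ]
low jar base [ 0.724 -0.322  0.   ]
scene [ 179  160   89   52 3050] [[267, 167], [242, 211], [179, 201], [211, 160]] [[0.37, -0.292], [0.58, -0.25], [0.614, -0.435], [0.407, -0.476]]
side [  255   304   175    96 11670] [[429, 387], [416, 399], [274, 399], [255, 339], [366, 304]] [[0.612, -0.44], [0.584, -0.453], [0.383, -0.4], [0.368, -0.282], [0.583, -0.252]]
```

```bash
python3 - <<'E'
from t import *
F=frameR(.19+np.pi); P=np.array([.492,-.3625,.004])-F@[-.003,.061,-.005]; print(P,delta(s,P,F@FLIP))
E
```

```text
[ 0.478 -0.303  0.009] (array([-2.062, 15.807,  8.657]), array([ 0.04 , -0.023, -0.295]))
```

Request:
move_arm([
  [[-0.13,0.6,0,0,0,0,-1],[-0.13,1,0,0,0,0,-1],[-0.13,1,0,0,0,0,-1],[-0.13,1,0,0,0,0,-1],[-0.13,1,0,0,0,0,-1],[-0.13,1,0,0,0,0,-1],[-0.13,1,0,0,0,0,-1],[-0.13,1,0,0,0,0,-1],[-0.13,1,0,0,0,0,-1],[-0.13,1,0,0,0,0,-1]],
])

```text
clock: 31.1
position: [0.4721, -0.1791, 0.1804]
tool_rot: [3.137, -0.0, 0.158]
force: [0.3, -0.8, -2.2]
grip_width: 0.0155
finger_force: 98.2
```

Request:
move_arm([
  [[-0.13,1,0.3,0,0,0,-1],[-0.13,1,0.7,0,0,0,-1],[-0.13,1,0.8,0,0,0,-1],[-0.13,1,0.8,0,0,0,-1],[-0.13,1,0.8,0,0,0,-1],[-0.13,0.9,0.8,0,0,0,-1],[0,0.3,0.8,0,0,-0.3,-1],[0,0,0.8,0,0,0,-1],[0,0,0.5,0,0,0,-1],[0,0,0,0,0,0,-1]],
])

```text
clock: 32.1
position: [0.476, -0.303, 0.0538]
tool_rot: [3.138, 0.001, 0.19]
force: [-0.2, 0.2, -1.6]
grip_width: 0.0162
finger_force: 98.2
```

```bash
python3 - <<'E'
from t import *
from workcell import grab_frame
F=frameR(.19+np.pi); P=np.array([.492,-.3625,.004])-F@[-.003,.061,-.005]; print(s['clock'],s['position'],s['qpos'],s['force'],P,delta(s,P,F@FLIP))
f=grab_frame('wrist'); im=f['color'][:,:,::-1].copy(); c=wcam(s,f)
M=frameR(.19)
for a,b in((1,1),(1,-1),(-1,1),(-1,-1)):
    u=proj(c,np.array([.492,-.3625,.004])+M@[a*.11,b*.1,0])[0]; print(u); cv2.circle(im,tuple(int(round(v)) for v in u),3,(0,0,255),-1)
cv2.imwrite('pics/wm.png',im)
E
```

```text
32.1 [ 0.476 -0.303  0.054] [ 0.133  0.741  0.473  1.906 -0.548  0.623 -0.427] [-0.184  0.19  -1.609] [ 0.478 -0.303  0.009] (array([0.075, 0.012, 2.242]), array([ 0.035,  0.013, -0.002]))
[255.836  37.196]
[584.925  41.031]
[274.278 335.905]
[514.747 333.401]
```

View pics/wm.png

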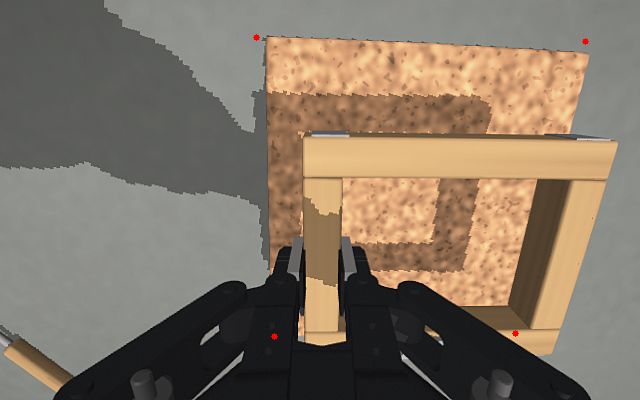

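```bash
python3 - <<'E'
from t import *
from workcell import grab_frame
f=grab_frame('wrist'); c=wcam(s,f)
A=onz(c,(266,37),.004);B=onz(c,(589,54),.004); d=A-B; print(A,B,np.linalg.norm(d)); d/=np.linalg.norm(d)
yaw=np.arctan2(-d[0],d[1]); x=np.array([np.cos(yaw),np.sin(yaw),0]); C=(A+B)/2-.11*x; print('mat',C,yaw)
C=(C+np.array([.492,-.3625,.004])*0.5)/1.5 if 0 else C
F=frameR(yaw+np.pi); P=C-F@[-.003,.061,-.005]; print(P,delta(s,P,F@FLIP))
E
```

```text
[ 0.583 -0.249  0.004] [ 0.613 -0.447  0.004] 0.1995030903078211
mat [ 0.489 -0.365  0.004] 0.15351073321324285
[ 0.477 -0.305  0.009] (array([0.019, 0.086, 2.282]), array([0.04 , 0.005, 0.349]))
```

Request:
move_arm([
  [[0.02,0.09,0.3,0.04,0,0.35,-1],[0,0,0.6,0,0,0,-1],[0,0,0.5,0,0,0,-1],[0,0,0.4,0,0,0,-1],[0,0,0.2,0,0,0,-1],[0,0,0.05,0,0,0,-1],[0,0,0.05,0,0,0,-1],[0,0,0.05,0,0,0,-1],[0,0,0,0,0,0,-1],[0,0,0,0,0,0,-1]],
])

```text
clock: 33.2
position: [0.4776, -0.3048, 0.0119]
tool_rot: [3.141, -0.0, 0.154]
force: [-0.2, -0.0, -2.5]
grip_width: 0.0159
finger_force: 98.2
```

Request:
move_arm([
  [[0,0,0.05,0,0,0,-1],[0,0,0,0,0,0,-1],[0,0,0.05,0,0,0,-1],[0,0,0,0,0,0,-1],[0,0,0,0,0,0,-1],[0,0,0,0,0,0,-1],[0,0,0,0,0,0,-1],[0,0,0,0,0,0,-1],[0,0,0,0,0,0,-1],[0,0,0,0,0,0,-1]],
])

```text
clock: 34.2
position: [0.4775, -0.3047, 0.0097]
tool_rot: [3.141, -0.0, 0.154]
force: [0.2, -0.7, -2.8]
grip_width: 0.0159
finger_force: 98.2
```

Request:
move_arm([
  [[0,0,0.03,0,0,0,-1],[0,0,0,0,0,0,-1],[0,0,0.03,0,0,0,-1],[0,0,0,0,0,0,-1],[0,0,0,0,0,0,-1],[0,0,0,0,0,0,-1],[0,0,0,0,0,0,-1],[0,0,0,0,0,0,-1],[0,0,0,0,0,0,-1],[0,0,0,0,0,0,-1]],
])

```text
clock: 35.2
position: [0.4775, -0.3047, 0.0085]
tool_rot: [3.141, -0.0, 0.154]
force: [-1.2, 1.8, 0.7]
grip_width: 0.0154
finger_force: 98.7
```

Request:
move_arm([
  [[0,0,0.02,0,0,0,-1],[0,0,0,0,0,0,-1],[0,0,0,0,0,0,-1],[0,0,0,0,0,0,-0.5],[0,0,0,0,0,0,-0.3],[0,0,0,0,0,0,-0.1],[0,0,0,0,0,0,0.1],[0,0,0,0,0,0,0.1],[0,0,0,0,0,0,0.1],[0,0,0,0,0,0,0.1]],
], grip_force=20)

```text
clock: 36.2
position: [0.4775, -0.3047, 0.0081]
tool_rot: [3.141, -0.0, 0.154]
force: [-0.5, -0.4, 0.5]
grip_width: 0.0472
finger_force: 0.0
```

Request:
move_arm([
  [[0,0,-0.2,0,0,0,0.1],[0,0,-0.5,0,0,0,0.1],[0,0,-1,0,0,0,0.1],[0,0,-1,0,0,0,0.1],[0,0,-1,0,0,0,0.1],[0,0,-1,0,0,0,0.1],[0,0,-1,0,0,0,0.1],[0,0,-1,0,0,0,0.1],[0,0,-1,0,0,0,0.1],[0,0,0,0,0,0,0.1]],
])

```text
clock: 37.2
position: [0.4783, -0.3053, 0.165]
tool_rot: [3.139, -0.003, 0.154]
force: [-0.5, 0.8, 0.2]
grip_width: 0.047
finger_force: 0.0
```

```bash
python3 - <<'E'
from ptr import *
look('end');draw('end'); print(s['position'])
f=grab_frame('wrist'); im=f['color'][:,:,::-1].copy(); c=wcam(s,f)
F=frameR(.1535+np.pi)
for a in(1,-1):
  for b in(1,-1):
    for M,o,X,col in((frameR(.1535),[.489,-.365,.004],[a*.11,b*.1,0],(0,0,255)),(F,[.489,-.365,.004],[a*.06,b*.07,.022],(0,255,0))):
        u=proj(c,np.array(o)+M@X)[0]; cv2.circle(im,tuple(int(round(v)) for v in u),3,col,-1)
a=cv2.imread('pics/scene_end.png'); 
cv2.imwrite('pics/fin.png',np.vstack([cv2.resize(im,(512,320)),cv2.resize(a[130:290,150:406],(448,280))[:,:] if 0 else cv2.resize(a[130:290,150:406],(512,280))]))
E
```

```text
37.2 tool in gauge [-0.24  -0.26   0.165] rot [ 3.139 -0.003  0.154] F gauge [-0.382  0.841  0.202] M [-0.027 -0.084 -0.017] gw 0.04696735124034707
drawn mm -0.3999999999999915
[ 0.478 -0.305  0.165]
```

View pics/fin.png

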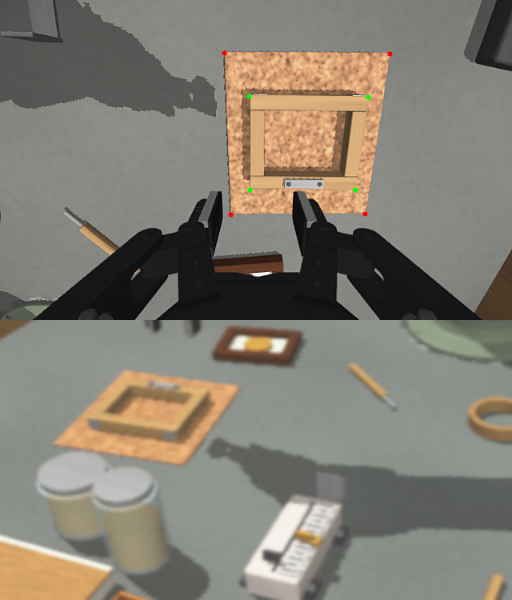

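The wrist view shows the frame flat and hanger side up, with its corners and the mat's corners on the predicted dots, so it sits centred. The scene view shows the slide home and everything else in place.

```bash
python3 -c "from workcell import job_done; print(job_done())"
```

```text
the job is handed in; nothing more can be done
None
```

I proof-tested the frame by the hanger rail and then the plain rail, drawing the slide about 42 mm (briefly 43 mm on the hanger rail; I judge the pointer within about 2 mm of the rider) with over a second's hold each time, eased it fully home after each pull, laid the frame hanger side up in the middle of the cork mat, and handed the job in at about 37 s.

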